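# Hang the bead carrier on the rail and fill it

## Task

Put the yellow hanger onto the filling station's rail at its open end, bucket on the hopper's side, and slide it fully home against the end stop. Only then pull the hopper's red gate handle so that all five blue beads drop into the bucket, push the gate fully shut again and let go. Leave everything else on the bench where it stands.

Things in the scene. Friction and masses are not known exactly. Their poses are not given: they have to be found in the camera images.
- hanger_grip (a point): Grip of the loose yellow hanger (0.42 kg, centre of mass within 8 mm of the grip axis): a black upright square post, 16 x 16 mm, sides along hanger x and y. This point is on its axis, 190 mm above the hanger's underside; the post is free from 114 to 215 mm above it. Axes: z up, y along the rail when hung, bucket on the -x side. Hung, its axes agree with those of rail_home.
- hanger_runner (a point): Centre of the underside of the hanger's top plate, 89 mm below hanger_grip; it rests on the rail's flange. Below it the runner: a steel channel along hanger y, 70 mm long (y -35 to 35), open at both ends, inside 33 mm wide and 13 mm high, with two lips 5 mm thick below and a 16 mm gap between them for the rail's web.
- hanger_bucket (a point): A point in the middle of the hanger's open yellow bucket, 88 mm to the -x side of the grip axis, 18 mm above the hanger's underside. The bucket is 66 x 66 mm outside, 60 x 60 mm inside, 55 mm high; its bottom is level with the hanger's underside.
- hanger: The whole hanger, 215 mm tall; origin at underside level, 190 mm below hanger_grip, same axes. From the bucket (out to x = -121 mm) to the dark steel counterweight leg at x = 45 to 60 mm, 70 mm long in y. It stands on bucket and leg.
- rail_mouth (a point): Tip of the fixed rail's open end, level with its flange top, 121 mm above the bench. Aluminium T-section: flange 26 x 6 mm (last 13 mm pointed in plan), web 6 mm, ending 10 mm before the tip. z up, +y points out of the open end: the hanger goes on along -y. Hung, its underside is 20 mm above the bench. Foot plate 8 mm thick.
- rail_home (a point): Point on the flange top where hanger_runner lies when the hanger is home, 123 mm along -y from rail_mouth, same axes; the grey end stop holds it at most 2 mm further. A clear hopper stands on the -x side: 48 mm square below, flaring to about 84 mm (y) at its top 190 mm above the bench, held by a bracket (134 to 150 mm up) on a column at x = -55, y = -52 mm.
- outlet (a point): Centre of the hopper's outlet, 85 mm above the bench, at x = -88 mm, y = 0 from rail_home; 10 mm above the bucket's rim when the hanger is home. Bore 40 x 40 mm.
- gate (a joint): Slide gate closing the hopper's base: 0 fully shut, 0.05 (m) fully open at its stop. Pulled open along -y of rail_home, pushed shut along +y; it stays where it is left and takes 2 to 4 N. Open it more than 40 mm for all beads to fall.
- gate_handle (a point): Grip point on the gate's handle, a red upright post 14 x 14 mm (sides along the station's x and y) that moves with the gate: 180 mm above the bench, 20 mm below the post's top. Shut, it stands 82 mm along -y from the outlet, 40 mm clear of the hopper's flare.
- bead1_center (a point): Centre of blue bead 1 of 5, a ball 18 mm across, 10 g; the five lie loose in the hopper on the gate.
- bead2_center (a point): Centre of blue bead 2 of 5, a ball 18 mm across, 10 g; the five lie loose in the hopper on the gate.
- bead3_center (a point): Centre of blue bead 3 of 5, a ball 18 mm across, 10 g; the five lie loose in the hopper on the gate.
- bead4_center (a point): Centre of blue bead 4 of 5, a ball 18 mm across, 10 g; the five lie loose in the hopper on the gate.
- bead5_center (a point): Centre of blue bead 5 of 5, a ball 18 mm across, 10 g; the five lie loose in the hopper on the gate.
- patterned_box: Bystander: upright salmon-and-white patterned carton, 67 x 76 x 150 mm; origin at the centre of its underside.
- yellow_bottle: Bystander: white bottle with a yellow cap, 58 mm across, 140 mm tall, standing beyond the open end of the rail; origin at the centre of its underside.
- swab_jar: Bystander: white lidded jar, 69 mm across, 74 mm tall, behind the rail; origin at the centre of its underside.
- cyan_bottle: Bystander: white bottle with a blue cap, 58 mm across, 140 mm tall, at the left; origin at the centre of its underside.

How it is judged:
By the outcome, as a careful person would: the job done as asked, in the order asked, and still so for the second after the job is handed in, with the robot touching nothing.
It also fails if it takes over 67 s, if anything falls off the work surface, if the arm or the gripper's body presses on something with over 40 N, if the wrist force passes 120 N, or if a joint passes its speed limit or range.

## Robot

A 6-joint arm with a two-finger parallel gripper is mounted at the origin on a cart in front of the work surface, level with it; the furniture and walls round the work are solid. World frame = base frame: x ahead of the robot, y to its left, z up, the work surface at z = 0. Lengths are in m, angles in rad, forces in N, time in s.
With the tool pointing down it reaches from about 0.35 to 0.725 m from the base axis. Payload 4.3 kg.
Tool frame: the origin (TCP) lies at the very end of the fingers, on their centre line; the grasp point (between the pads) lies 19 mm behind it (arm.tcp_to_grasp is the distance from the TCP to the grasp point, in m); z points along the fingers, y is the line along which they close (so a half turn about z gives the same grasp; the last joint's range is limited). The gripper opens to 85 mm and grips with 20 to 120 N. Pads are 22 mm wide; open, the fingers measure 114 mm over their backs; the gripper's body (76 mm by 85 mm) begins 54 mm behind the grasp point. The pads swing forward as they close: fully open they stand 13 mm farther back than shut.
Start: joints at [1.054, 0.377, 0.081, 1.274, 0, 1.46], TCP at [0.228, 0.528, 0.231] pointing down, gripper open.
Joint ranges: [-2.72, 2.72], [-0.84, 1.66], [-1.02, 1.22], [-1.77, 2.12], [-1.37, 1.28], [-3.14, 3.14]. Speed limits (rad/s): [2.57, 2.57, 3.14, 3.14, 3.14, 3.14].

## Interface

Orientations are given as a unit quaternion [x, y, z, w].
In Python, from workcell import arm gives the robot as it stands. The module is installed in compiled form; this text tells all that it offers.
- The arm moves only by the shell command python3 -m crank 'ROWS' [OPENING] [FORCE]. ROWS is JSON, a list of rows, each an object of numbers: "dx", "dy", "dz": the shift along the tool's x, y, z as a fraction of full scale; "rx", "ry", "rz": the turn, a rotation vector about the tool's x, y, z as a fraction of full scale. A call has 1 to 5 rows; each row is the pose to reach, as a shift and turn from the pose commanded when the call began, along the tool's axes at that moment; what a row does not reach only later rows make up. Full scale, the value 1, is 1000 mm for a shift and pi/2 rad for a turn. A row lasts 1/8 s, in which the tool goes at most 62.5 mm and 10.7 degrees, less where a joint would pass 70% of its speed; a pose out of reach is approached as far as the arm can. A call with a number of a shift or a turn outside -1 to 1 is refused whole. A call with a gripper value outside its range is refused whole. OPENING is the closure, from 0 (fully open) to 1 (shut), set as the call begins (- or left out, the last holds). The fingers move at their own pace and stop on an object; FORCE is the grip in N (left out, the last holds). Time passes only in rows, so rows that repeat a pose let the fingers close. It gives the time, the measured TCP pose, the force, the opening and the grip force at its end, in the units of the state.
- arm.sense(): the state, without advancing time (a new reading comes with each control period).
- arm.snapshot(name): name is "scene" or "side" or "wrist"; returns the picture (420x560x3 uint8, blue, green, red); there is no depth.
- arm.camera_info(name): a dict with "fx", "fy", "cx", "cy" (pixels), "R" (3x3) and "t" (3): a world point X has camera coordinates R X + t. Camera axes: x right, y down, z forward; pixel columns grow to the right and rows downward; lengths in m; the calibration is good to about 2 mm. A picture is of the moment at which its call begins: read the wrist's pose just before it. camera_info takes no time and is no camera call; for the wrist camera it gives the pose at the moment of the call.
- arm.close_job(): hands the job in; it is judged then, once.
The state is a dict: "time_s": time; "joints": joint angles; "qvel": joint speeds; "joint_efforts": joint torques, N m; "eef_pos": TCP position; "eef_rot": TCP orientation; "wrist_force": force on the tool from outside, world axes, zero at the start; "moment": the same for the moment, N m; "width": finger opening in m; "gripper_force": force on a finger pad.
Only numpy, scipy, OpenCV 4.12 (cv2) and the standard library are available. Lean on these libraries where they do the work, as an engineer would, in place of code of your own. Each camera call takes 0.05 s, during which the arm holds its last target. There are 200 camera calls.

## Working session

There is one attempt and no reset: what is moved stays moved. The work goes in short steps, Python scripts to look and compute and a shell command to move; the robot and the scene stay as the last step left them, time stands still between calls to the robot, and variables do not carry over. Pictures are saved under pics/ and viewed, at most 10 in all, crops included, and the job is handed in when it is done.

```bash
mkdir -p pics
python3 - <<'E'
from workcell import arm
import cv2
s=arm.sense();print({k:s[k] for k in('time_s','eef_pos','eef_rot','width','wrist_force')})
for n in('scene','side'):
    im=arm.snapshot(n);cv2.imwrite(f'pics/{n}0.png',im);c=arm.camera_info(n);print(n,c)
E
```

```text
{'time_s': 0.0, 'eef_pos': array([0.22719238, 0.52750956, 0.23035344]), 'eef_rot': array([ 2.02014845e-01,  9.79381935e-01, -9.62726408e-04, -3.17445309e-04]), 'width': 0.08536473594059121, 'wrist_force': array([-0.61789836,  0.46181226,  0.73370544])}
scene {'fx': 406.5138770656506, 'fy': 406.5138770656506, 'cx': 281.37004635318914, 'cy': 209.12069725180032, 'R': array([[ 0.88745641, -0.46084984,  0.00620941],
       [-0.28446526, -0.55829427, -0.77935038],
       [ 0.36263017,  0.68987313, -0.6265576 ]]), 't': array([-0.48623897,  0.27886929,  1.1769049 ])}
side {'fx': 479.54072737205263, 'fy': 479.54072737205263, 'cx': 286.3972420224946, 'cy': 211.83309378984393, 'R': array([[-0.99924569,  0.03834817, -0.00612098],
       [ 0.02989067,  0.65889267, -0.75164287],
       [-0.02479106, -0.75125885, -0.65954191]]), 't': array([0.57150533, 0.09364755, 1.68654395])}
```

View pics/scene0.png

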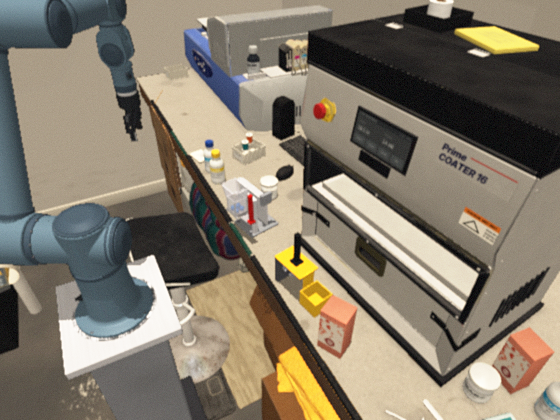

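View pics/side0.png

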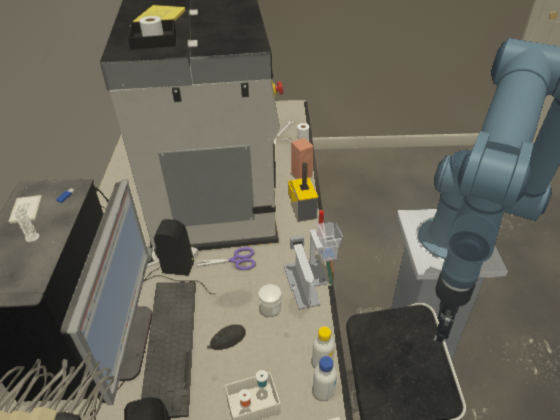

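The scene view shows the rail and hopper with its red handle at about (250,210). The hanger stands nearer, with its post at (297,248), bucket at (316,297) and a carton beyond it. The side view shows the rail at (303,270), handle at (322,218), hanger post at (304,178) and the yellow bottle at (323,345). I'll enlarge both.

Run:
```python
import cv2,numpy as np
a=cv2.imread('pics/scene0.png')[130:360,190:370];b=cv2.imread('pics/side0.png')[130:330,240:380]
a=cv2.resize(a,(400,511),interpolation=cv2.INTER_CUBIC);b=cv2.resize(b,(400,571),interpolation=cv2.INTER_CUBIC)
o=np.zeros((571,800,3),np.uint8);o[:511,:400]=a;o[:,400:]=b
cv2.imwrite('pics/crop0.png',o)
```

```text
(no output)
```

View pics/crop0.png

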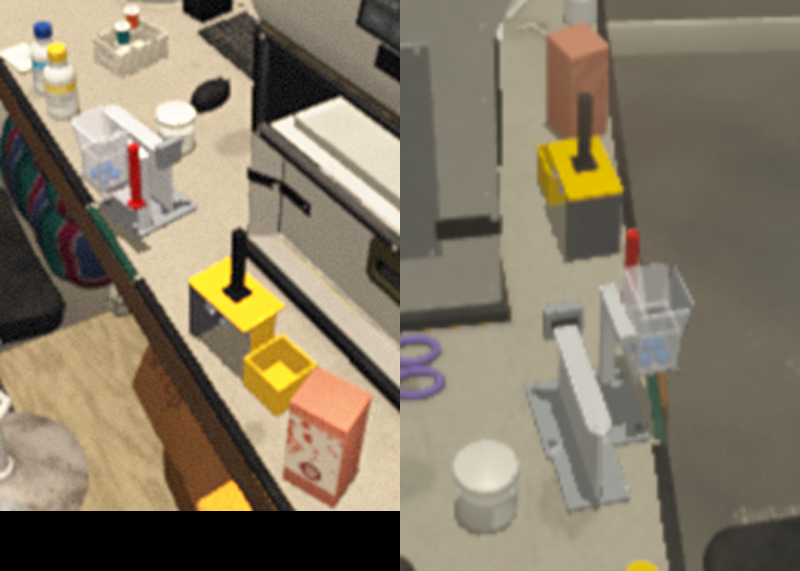

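```bash
cat > h.py <<'E'
from workcell import arm
import numpy as np, cv2
C={n:arm.camera_info(n) for n in('scene','side')}
def ray(c,p):
    d=np.array([(p[0]-c['cx'])/c['fx'],(p[1]-c['cy'])/c['fy'],1]);return -c['R'].T@c['t'],c['R'].T@d
def plane(c,p,z):
    o,d=ray(c,p);return o+d*(z-o[2])/d[2]
def tri(rs):
    A=0;b=0
    for o,d in rs:
        d=d/np.linalg.norm(d);P=np.eye(3)-np.outer(d,d);A=A+P;b=b+P@o
    return np.linalg.solve(A,b)
def proj(c,X):
    q=c['R']@X+c['t'];return np.array([c['fx']*q[0]/q[2]+c['cx'],c['fy']*q[1]/q[2]+c['cy']])
E
python3 - <<'E'
from h import *
np.set_printoptions(precision=4,suppress=True)
sc=lambda x,y:(x/2.2222+189.7,y/2.2222+129.7)
sd=lambda x,y:((x-400)/2.857+239.7,y/2.857+129.7)
S,D=C['scene'],C['side']
for n,a,b,z in[('posttop',(239,234),(585,97),.215),('postbase',(238,290),(584,163),.114),('handletop',(133,147),(632,234),.2),('capyellow',(56,50),None,.14)]:
    print(n,plane(S,sc(*a),z),b and plane(D,sd(*b),z),b and tri([ray(S,sc(*a)),ray(D,sd(*b))]))
print('plate corners scene',[plane(S,sc(*p),.107)[:2] for p in[(190,281),(230,259),(283,303),(243,326)]])
print('plate side',[plane(D,sd(*p),.107)[:2] for p in[(538,146),(601,139),(621,193),(557,203)]])
print('bucket rim sc',[plane(S,sc(*p),.055)[:2] for p in[(246,364),(279,339),(315,366),(281,392)]])
print('rail flange side',[plane(D,sd(*p),.121)[:2] for p in[(600,432),(558,332),(577,330),(588,420),(608,420)]])
print('foot side',[plane(D,sd(*p),.008)[:2] for p in[(528,387),(570,504),(628,493),(650,438)]])
print('hop rim side',[plane(D,sd(*p),.19)[:2] for p in[(622,275),(680,265),(692,302),(633,318)]])
s=arm.sense();
E
```

```text
posttop [ 0.5007 -0.1811  0.215 ] [ 0.5013 -0.1731  0.215 ] [ 0.5017 -0.1781  0.2118]
postbase [ 0.5041 -0.1787  0.114 ] [ 0.5008 -0.172   0.114 ] [ 0.5028 -0.1765  0.1115]
handletop [0.465 0.057 0.2  ] [0.4655 0.0638 0.2   ] [0.4657 0.0604 0.1973]
capyellow [0.49 0.45 0.14] None None
plate corners scene [array([ 0.4594, -0.1299]), array([ 0.5261, -0.1175]), array([ 0.5478, -0.2192]), array([ 0.483 , -0.2299])]
plate side [array([ 0.557 , -0.2188]), array([ 0.4747, -0.2299]), array([ 0.4583, -0.119 ]), array([ 0.5384, -0.1034])]
bucket rim sc [array([ 0.4794, -0.2475]), array([ 0.5382, -0.2311]), array([ 0.5556, -0.2902]), array([ 0.4962, -0.3052])]
rail flange side [array([0.5143, 0.2758]), array([0.5494, 0.1321]), array([0.5286, 0.1299]), array([0.5254, 0.2593]), array([0.505 , 0.2602])]
foot side [array([0.5823, 0.1082]), array([0.5436, 0.2777]), array([0.4805, 0.2658]), array([0.4492, 0.1906])]
hop rim side [array([0.4808, 0.1181]), array([0.4172, 0.1052]), array([0.4115, 0.1626]), array([0.4751, 0.1834])]
```

```bash
cat >> h.py <<'E'
from scipy.spatial.transform import Rotation as Ro
def go(x,y,z,yaw,s=None):
    s=s or arm.sense();R=Ro.from_quat(s['eef_rot']);p=s['eef_pos']
    a=np.radians(yaw);ty=np.array([np.cos(a),np.sin(a),0]);tz=np.array([0,0,-1.]);T=Ro.from_matrix(np.c_[np.cross(ty,tz),ty,tz])
    d=R.inv().apply(np.array([x,y,z])-p);r=(R.inv()*T).as_rotvec()/(np.pi/2)
    print('shift',d.round(4),'turn',r.round(4),'| at',p.round(4),'yaw',np.degrees(np.arctan2(*R.as_matrix()[[1,0],1])).round(2),'F',s['wrist_force'].round(1),'w',round(s['width'],4),round(s['gripper_force'],1),'t',s['time_s'])
E
python3 -c "
from h import *
go(.502,-.177,.32,189.3)"
```

```text
shift [-0.5311 -0.5385 -0.0887] turn [-5.0000e-04 -1.3000e-03 -1.3623e+00] | at [0.2272 0.5276 0.2304] yaw 66.69 F [-0.7  1.2  0.6] w 0.085 0.0 t 0.1
```

```bash
R='' ; python3 -m crank '[{"dx":-0.53,"dy":-0.54,"dz":-0.09,"rz":-0.95},{"dx":-0.53,"dy":-0.54,"dz":-0.09,"rz":-0.95},{"dx":-0.53,"dy":-0.54,"dz":-0.09,"rz":-0.95},{"dx":-0.53,"dy":-0.54,"dz":-0.09,"rz":-0.95},{"dx":-0.53,"dy":-0.54,"dz":-0.09,"rz":-0.95}]' 0; python3 -c "
from h import *
go(.502,-.177,.32,189.3)"
```

```text
shift [-0.5311 -0.5385 -0.0887] turn [-5.0000e-04 -1.3000e-03 -1.3623e+00] | at [0.2272 0.5276 0.2304] yaw 66.69 F [-0.7  1.2  0.6] w 0.085 0.0 t 0.1schema error: expected keys dx, dy, dz, rx, ry, rz
```

All six keys are required.

```bash
python3 -m crank '[{"dx":-0.53,"dy":-0.54,"dz":-0.09,"rx":0,"ry":0,"rz":-0.95},{"dx":-0.53,"dy":-0.54,"dz":-0.09,"rx":0,"ry":0,"rz":-0.95},{"dx":-0.53,"dy":-0.54,"dz":-0.09,"rx":0,"ry":0,"rz":-0.95},{"dx":-0.53,"dy":-0.54,"dz":-0.09,"rx":0,"ry":0,"rz":-0.95},{"dx":-0.53,"dy":-0.54,"dz":-0.09,"rx":0,"ry":0,"rz":-0.95}]' 0; python3 -c "
from h import *
go(.502,-.177,.32,189.3)"
```

```text
time_s: 0.72
eef_pos: [0.3309, 0.2643, 0.265]
eef_rot: [-0.222, 0.975, -0.0, -0.0]
wrist_force: [0.8, -0.8, 0.1]
width: 0.0853
gripper_force: 0.0
shift [ 0.0365 -0.4719 -0.0549] turn [ 0.000e+00 -3.000e-04 -8.187e-01] | at [0.3309 0.2643 0.265 ] yaw 115.62 F [ 0.8 -0.8  0.1] w 0.0853 0.0 t 0.725
```

```bash
python3 -m crank '[{"dx":0.04,"dy":-0.47,"dz":-0.06,"rx":0,"ry":0,"rz":-0.82},{"dx":0.04,"dy":-0.47,"dz":-0.06,"rx":0,"ry":0,"rz":-0.82},{"dx":0.04,"dy":-0.47,"dz":-0.06,"rx":0,"ry":0,"rz":-0.82},{"dx":0.04,"dy":-0.47,"dz":-0.06,"rx":0,"ry":0,"rz":-0.82},{"dx":0.04,"dy":-0.47,"dz":-0.06,"rx":0,"ry":0,"rz":-0.82}]' 0 >/dev/null; python3 -c "
from h import *
go(.502,-.177,.32,189.3)"
```

```text
shift [ 0.1639 -0.1469 -0.0228] turn [ 3.000e-04  2.000e-04 -3.311e-01] | at [0.4217 0.0279 0.2973] yaw 159.5 F [ 0.4 -0.6 -0.1] w 0.0853 0.0 t 1.35
```

```bash
python3 -m crank '[{"dx":0.164,"dy":-0.147,"dz":-0.023,"rx":0,"ry":0,"rz":-0.331},{"dx":0.164,"dy":-0.147,"dz":-0.023,"rx":0,"ry":0,"rz":-0.331},{"dx":0.164,"dy":-0.147,"dz":-0.023,"rx":0,"ry":0,"rz":-0.331},{"dx":0.164,"dy":-0.147,"dz":-0.023,"rx":0,"ry":0,"rz":-0.331},{"dx":0.164,"dy":-0.147,"dz":-0.023,"rx":0,"ry":0,"rz":-0.331}]' 0 >/dev/null; python3 -c "
from h import *
go(.502,-.177,.32,189.3)
c=arm.camera_info('wrist');im=arm.snapshot('wrist');cv2.imwrite('pics/w1.png',im);np.save('w1.npy',c,allow_pickle=True);print(c)"
```

```text
shift [-0.0019 -0.0008 -0.0008] turn [ 0.0006  0.0002 -0.0061] | at [ 0.5015 -0.179   0.3192] yaw -171.25 F [-0.7  0.4 -0.9] w 0.0852 0.0 t 1.975
{'fx': 320.9261292702904, 'fy': 320.9261292702904, 'cx': 283.8479139692019, 'cy': 204.5199267384322, 'R': array([[-9.88304417e-01, -1.52492035e-01,  7.47390100e-04],
       [-1.44664615e-01,  9.39102436e-01,  3.11703006e-01],
       [-4.82341016e-02,  3.07949337e-01, -9.50179287e-01]]), 't': array([0.46694694, 0.17436079, 0.54124217])}
```

View pics/w1.png

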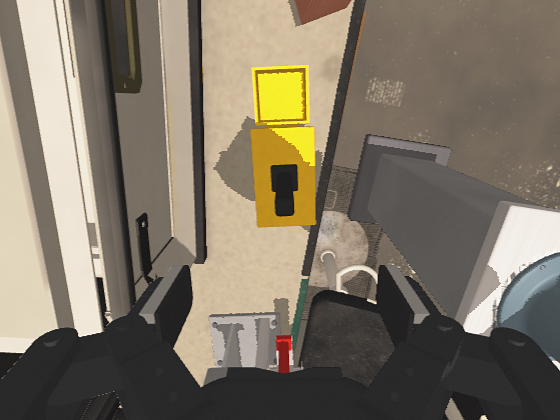

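The wrist view shows the black post's top face centred at about (285,178), the bucket rim corners at (252,67), (308,65), (310,122) and (255,125), and the top plate at x 250–316, y 127–227.

Run:
```python
from h import *
np.set_printoptions(precision=4,suppress=True)
c=np.load('w1.npy',allow_pickle=True).item()
im=cv2.imread('pics/w1.png');h=cv2.cvtColor(im,cv2.COLOR_BGR2HSV)
m=(h[...,2]<60).astype(np.uint8);m[:,:262]=0;m[:,305:]=0;m[:160]=0;m[220:]=0
ys,xs=np.nonzero(m);print('post px',xs.min(),xs.max(),ys.min(),ys.max())
for r in range(162,218,4):
    q=xs[ys==r]; 
    if len(q):print(r,q.min(),q.max(),end=' | ')
print()
print('top',[plane(c,p,.215)[:2] for p in[(272,165.5),(298,165.5),(285,178.5)]],'base',plane(c,(285,215),.114))
b=[plane(c,p,.055)[:2] for p in[(252,68),(308.5,66),(310,121.5),(255,125)]];print('bucket',b,np.mean(b,0))
y=cv2.inRange(h,(20,120,60),(35,255,255));
pts=[plane(c,(x,yy),.055)[:2] for yy,x in zip(*np.nonzero(y[:126])) if 240<x<325]
r=cv2.minAreaRect(np.float32(pts)*1000);print('bucket rect',r)
pts=[plane(c,(x,yy+128),.114)[:2] for yy,x in zip(*np.nonzero(y[128:240])) if 240<x<325]
r=cv2.minAreaRect(np.float32(pts)*1000);print('plate rect',r)
```

```text
post px 271 297 165 215
166 271 296 | 170 271 296 | 174 272 296 | 178 272 296 | 182 272 297 | 186 272 297 | 190 273 296 | 194 276 292 | 198 276 292 | 202 275 293 | 206 276 293 | 210 276 293 | 214 277 292 | 
top [array([ 0.5143, -0.2099]), array([ 0.4944, -0.2129]), array([ 0.5028, -0.2012])] base [ 0.492  -0.1349  0.114 ]
bucket [array([ 0.5544, -0.2878]), array([ 0.4898, -0.2999]), array([ 0.477 , -0.2386]), array([ 0.5429, -0.2242])] [ 0.516  -0.2626]
bucket rect ((516.8193969726562, -261.755126953125), (66.20418548583984, 68.03530883789062), 11.173577308654785)
plate rect ((499.8719482421875, -176.60800170898438), (67.89476013183594, 112.05413818359375), 11.086240768432617)
```

Run:
```python
from h import *
np.set_printoptions(precision=4,suppress=True)
c=np.load('w1.npy',allow_pickle=True).item()
for X in[(.5015,-.1765,.215),(.5015,-.1765,.114)]:print(proj(c,np.array(X)))
im=cv2.imread('pics/w1.png');print(im[185:236:3,284].tolist());print(im[205,268:302,1].tolist(),im[178,264:304,1].tolist())
```

```text
[281.8457 208.3401]
[282.3196 178.7955]
[[32, 31, 31], [30, 28, 29], [32, 31, 31], [30, 30, 33], [31, 31, 32], [34, 36, 37], [37, 36, 37], [37, 36, 37], [35, 34, 37], [35, 34, 35], [31, 22, 21], [30, 148, 197], [32, 146, 193], [30, 145, 194], [167, 192, 214], [162, 192, 213], [167, 197, 215]]
[141, 142, 144, 144, 145, 147, 114, 56, 33, 33, 35, 37, 35, 35, 37, 38, 35, 38, 37, 37, 35, 35, 35, 35, 33, 22, 127, 150, 147, 145, 145, 144, 145, 145] [143, 145, 143, 143, 143, 146, 130, 76, 34, 37, 38, 34, 34, 30, 31, 29, 26, 33, 30, 32, 30, 30, 33, 31, 29, 31, 31, 30, 37, 36, 36, 33, 29, 72, 131, 144, 143, 142, 143, 144]
```

```bash
python3 -c "
from h import *
go(.4995,-.1775,.171,191.1)"
```

```text
shift [0.0004 0.0012 0.1484] turn [ 0.0007  0.0009 -0.025 ] | at [ 0.5009 -0.1771  0.3194] yaw -171.15 F [-0.3  0.6 -0.1] w 0.0857 0.0 t 2.025
```

```bash
python3 -m crank '[{"dx":0,"dy":0.001,"dz":0.05,"rx":0,"ry":0,"rz":-0.025},{"dx":0,"dy":0.001,"dz":0.1,"rx":0,"ry":0,"rz":-0.025},{"dx":0,"dy":0.001,"dz":0.148,"rx":0,"ry":0,"rz":-0.025},{"dx":0,"dy":0.001,"dz":0.148,"rx":0,"ry":0,"rz":-0.025}]' 0 
python3 -m crank '[{"dx":0,"dy":0,"dz":0,"rx":0,"ry":0,"rz":0},{"dx":0,"dy":0,"dz":0,"rx":0,"ry":0,"rz":0},{"dx":0,"dy":0,"dz":0,"rx":0,"ry":0,"rz":0},{"dx":0,"dy":0,"dz":0,"rx":0,"ry":0,"rz":0},{"dx":0,"dy":0,"dz":0,"rx":0,"ry":0,"rz":0}]' 1 70
python3 -c "
from h import *
go(.4995,-.1775,.42,191.1)"
```

```text
time_s: 2.52
eef_pos: [0.4957, -0.1728, 0.1687]
eef_rot: [0.774, -0.634, -0.005, 0.001]
wrist_force: [-0.1, 0.3, 1.0]
width: 0.0856
gripper_force: 0.0
time_s: 3.15
eef_pos: [0.501, -0.1766, 0.1736]
eef_rot: [0.773, -0.634, 0.001, -0.0]
wrist_force: [1.2, 0.2, 5.9]
width: 0.015
gripper_force: 69.3
shift [ 0.0009  0.001  -0.2464] turn [-0.0015 -0.0009  0.0016] | at [ 0.501  -0.1766  0.1736] yaw -168.75 F [1.2 0.2 5.9] w 0.015 69.3 t 3.15
```

```bash
python3 -m crank '[{"dx":0,"dy":0,"dz":-0.03,"rx":0,"ry":0,"rz":0},{"dx":0,"dy":0,"dz":-0.08,"rx":0,"ry":0,"rz":0},{"dx":0,"dy":0,"dz":-0.13,"rx":0,"ry":0,"rz":0},{"dx":0,"dy":0,"dz":-0.18,"rx":0,"ry":0,"rz":0},{"dx":0,"dy":0,"dz":-0.24,"rx":0,"ry":0,"rz":0}]'
python3 -c "
from h import *
go(.45,.08,.42,145)
cv2.imwrite('pics/side1.png',arm.snapshot('side'))"
```

```text
time_s: 3.78
eef_pos: [0.4989, -0.1758, 0.4121]
eef_rot: [0.773, -0.634, -0.002, 0.0]
wrist_force: [1.1, -1.5, -4.6]
width: 0.0156
gripper_force: 69.1
shift [-0.2605 -0.0018 -0.0072] turn [0.0026 0.0006 0.5137] | at [ 0.4989 -0.1758  0.4121] yaw -168.76 F [ 1.1 -1.5 -4.6] w 0.0156 69.1 t 3.775
```

```bash
python3 -m crank '[{"dx":-0.05,"dy":0,"dz":-0.008,"rx":0,"ry":0,"rz":0.1},{"dx":-0.105,"dy":0,"dz":-0.008,"rx":0,"ry":0,"rz":0.2},{"dx":-0.16,"dy":0,"dz":-0.008,"rx":0,"ry":0,"rz":0.31},{"dx":-0.22,"dy":0,"dz":-0.008,"rx":0,"ry":0,"rz":0.42},{"dx":-0.26,"dy":0,"dz":-0.008,"rx":0,"ry":0,"rz":0.51}]'
python3 -c "
from h import *
go(.497,.355,.42,99.5)"
```

```text
time_s: 4.45
eef_pos: [0.448, 0.0806, 0.4192]
eef_rot: [-0.462, 0.887, 0.001, -0.001]
wrist_force: [0.6, 0.2, -4.7]
width: 0.0148
gripper_force: 69.1
shift [-0.253   0.1169 -0.0009] turn [ 0.001  -0.0013  0.5064] | at [0.448  0.0806 0.4192] yaw 145.08 F [ 0.6  0.2 -4.7] w 0.0148 69.1 t 4.45
```

```bash
python3 -m crank '[{"dx":-0.05,"dy":0.023,"dz":0,"rx":0,"ry":0,"rz":0.1},{"dx":-0.1,"dy":0.047,"dz":0,"rx":0,"ry":0,"rz":0.2},{"dx":-0.155,"dy":0.07,"dz":0,"rx":0,"ry":0,"rz":0.31},{"dx":-0.21,"dy":0.095,"dz":0,"rx":0,"ry":0,"rz":0.42},{"dx":-0.253,"dy":0.117,"dz":0,"rx":0,"ry":0,"rz":0.506}]' >/dev/null
python3 -c "
from h import *
go(.497,.355,.25,99.5)
c=arm.camera_info('wrist');im=arm.snapshot('wrist');s=arm.snapshot('side');cv2.imwrite('pics/side2.png',s)
np.save('w2.npy',c,allow_pickle=True);cv2.imwrite('pics/w2.png',im)
o=np.zeros((420,800,3),np.uint8);o[:,:440]=im[:,60:500];o[:,440:]=cv2.resize(s[160:370,200:380],(360,420),interpolation=cv2.INTER_CUBIC);cv2.imwrite('pics/v2.png',o)"
```

```text
shift [-0.0006 -0.0005  0.1685] turn [-0.0006 -0.0016  0.0009] | at [0.4967 0.3556 0.4185] yaw 99.59 F [ 0.9 -0.  -3.3] w 0.0149 69.3 t 5.075
```

View pics/v2.png

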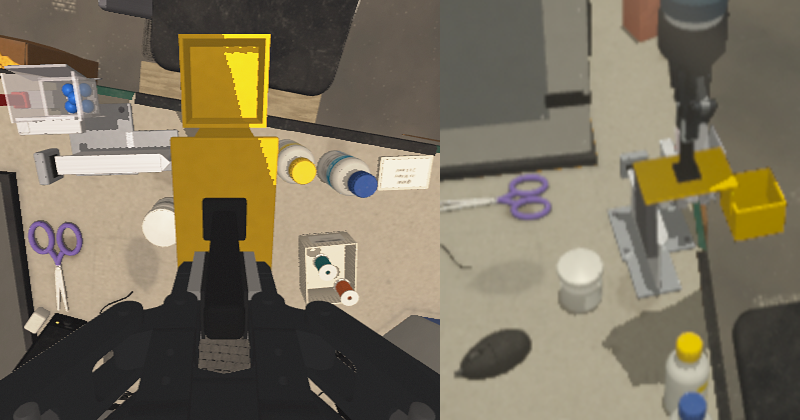

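The wrist view (crop offset +60) shows the rail flange as a white bar from about (115,165) to its tip at (232,162). The hanger's plate spans x 231–338, its collar is at (285,218), and the bottle's cap is at (363,171). I'll measure the flange edges.

Run:
```python
from h import *
np.set_printoptions(precision=4,suppress=True)
c=np.load('w2.npy',allow_pickle=True).item()
im=cv2.imread('pics/w2.png');g=im.min(2)
for x in range(112,236,6): print(x,g[148:182,x].tolist())
h=cv2.cvtColor(im,cv2.COLOR_BGR2HSV);y=cv2.inRange(h,(20,120,60),(35,255,255))
k=c['R'][2];print('cam',-c['R'].T@c['t'])
# collar & plate & bucket pose: which hanger heights: underside now
y[:,:200]=0;y[:,345:]=0
s=.4185-.1736+.0  # underside z
pb=[plane(c,(x,r),s+.055)[:2] for r,x in zip(*np.nonzero(y[:130]))];print('bucket',cv2.minAreaRect(np.float32(pb)*1000))
pb=[plane(c,(x,r+136),s+.114)[:2] for r,x in zip(*np.nonzero(y[136:]))];print('plate',cv2.minAreaRect(np.float32(pb)*1000))
```

```text
112 [99, 86, 84, 80, 76, 77, 80, 36, 22, 24, 26, 24, 26, 25, 22, 25, 27, 26, 32, 30, 32, 39, 45, 48, 52, 57, 64, 69, 68, 75, 80, 77, 77, 78]
118 [144, 101, 72, 73, 73, 75, 69, 71, 177, 227, 221, 217, 220, 224, 223, 221, 221, 220, 220, 223, 224, 223, 223, 232, 203, 198, 149, 23, 71, 79, 77, 70, 136, 145]
124 [147, 146, 145, 146, 149, 149, 146, 130, 214, 224, 221, 216, 221, 224, 221, 221, 221, 219, 220, 221, 221, 217, 219, 223, 221, 222, 161, 133, 135, 138, 140, 140, 142, 143]
130 [145, 145, 144, 144, 146, 149, 149, 113, 229, 223, 219, 216, 222, 224, 222, 220, 222, 219, 220, 223, 221, 217, 220, 224, 219, 223, 153, 144, 143, 143, 144, 147, 147, 149]
136 [159, 162, 161, 161, 164, 121, 109, 98, 228, 224, 219, 219, 221, 223, 222, 220, 223, 218, 220, 224, 219, 216, 222, 224, 217, 230, 148, 144, 144, 143, 142, 143, 145, 145]
142 [97, 97, 95, 100, 112, 112, 111, 97, 232, 223, 218, 219, 224, 224, 222, 222, 222, 218, 221, 225, 219, 216, 224, 224, 217, 229, 127, 151, 140, 140, 140, 140, 143, 145]
148 [148, 95, 94, 105, 112, 113, 109, 137, 234, 223, 217, 220, 224, 223, 222, 221, 221, 219, 222, 22
[... 1994 characters left out ...]
8, 107, 105, 176, 236, 230, 210, 213, 193, 206, 210, 213, 201, 211, 215, 192, 217, 227, 227, 225, 242, 123, 125, 127, 126, 125, 123, 124, 126, 132, 138]
226 [97, 106, 112, 110, 109, 107, 110, 110, 110, 103, 116, 205, 239, 233, 231, 233, 234, 235, 190, 160, 165, 170, 140, 124, 128, 126, 127, 126, 126, 127, 124, 121, 121, 123]
232 [21, 27, 23, 27, 25, 26, 26, 24, 23, 25, 24, 23, 25, 20, 18, 17, 18, 20, 39, 38, 36, 38, 50, 49, 50, 50, 49, 69, 68, 67, 82, 81, 80, 79]
cam [0.4172 0.3413 0.5591]
bucket ((405.41143798828125, 339.1694641113281), (67.19576263427734, 67.19525146484375), 9.598725318908691)
plate ((482.1015625, 353.6654357910156), (90.8498306274414, 70.47248840332031), 8.94455337524414)
```

Run:
```python
from h import *
np.set_printoptions(precision=4,suppress=True)
c=np.load('w2.npy',allow_pickle=True).item()
g=cv2.imread('pics/w2.png').min(2).astype(float);P=[]
for x in range(124,217,3):
    col=g[148:180,x];i=np.nonzero(col>190)[0]
    P.append([plane(c,(x,148+i[0]-.3),.121)[:2],plane(c,(x,148+i[-1]+.3),.121)[:2]])
P=np.array(P);print('width',np.linalg.norm(P[:,0]-P[:,1],axis=1).mean())
M=P.mean(1);f=cv2.fitLine(np.float32(M),cv2.DIST_HUBER,0,.001,.001).ravel();d=f[:2]*np.sign(f[1]);print('yaw of +y',np.degrees(np.arctan2(d[1],d[0])),'pt',f[2:])
for q in[(219.5,162.3),(230,161.5),(117,165)]:
    X=plane(c,q,.121)[:2];print(q,X,'along',(X-f[2:])@d)
print('line pt at y',[f[2:]+d*((yy-f[3])/d[1]) for yy in(.15,.27,.355)])
# handle, cap
S,D=C['scene'],C['side']
for n in('scene','side'):
    im=cv2.imread(f'pics/{n}0.png');h=cv2.cvtColor(im,cv2.COLOR_BGR2HSV);m=cv2.inRange(h,(0,200,120),(4,255,255))|cv2.inRange(h,(176,200,120),(180,255,255))
    m[:180 if n=='scene' else 195]=0;m[240:]=0;ys,xs=np.nonzero(m);print(n,xs.min(),xs.max(),ys.min(),ys.max(),xs[ys<ys.min()+6].mean())
```

```text
width 0.024757131559737598
yaw of +y 101.114845 pt [0.5269 0.1937]
(219.5, 162.3) [0.5123 0.2671] along 0.07481710829281184
(230, 161.5) [0.5088 0.2812] along 0.08935804283016886
(117, 165) [0.5397 0.1279] along -0.0670410674510089
line pt at y [array([0.5355, 0.15  ], dtype=float32), array([0.5119, 0.27  ], dtype=float32), array([0.4952, 0.355 ], dtype=float32)]
scene 248 254 195 223 249.53333333333333
side 320 322 211 213 321.14285714285717
```

Run:
```python
from h import *
np.set_printoptions(precision=4,suppress=True)
def ana(f,zu,rowsplit,xr,grip,yaw):
    c=np.load(f+'.npy',allow_pickle=True).item();im=cv2.imread(f'pics/{f}.png')
    h=cv2.cvtColor(im,cv2.COLOR_BGR2HSV);y=cv2.inRange(h,(20,120,60),(35,255,255));y[:,:xr[0]]=0;y[:,xr[1]:]=0
    a=np.radians(yaw-90);ex=np.array([np.cos(a),np.sin(a)]);ey=np.array([-ex[1],ex[0]])
    for n,z,sl in(('bucket',.055,(0,rowsplit)),('plate',.114,(rowsplit+8,250))):
        r,x=np.nonzero(y[sl[0]:sl[1]]);Q=np.array([plane(c,(u,v+sl[0]),zu+z)[:2] for u,v in zip(x,r)])-grip
        print(f,n,'x',np.percentile(Q@ex,[.3,99.7])*1e3,'y',np.percentile(Q@ey,[1,99])*1e3)
    cam=-c['R'].T@c['t'];print('cam rel',(cam[:2]-grip)@ex,(cam[:2]-grip)@ey,cam[2])
ana('w1',0,126,(240,325),np.array([.501,-.1766]),191.2)
ana('w2',.2449,131,(200,345),np.array([.4967,.3556]),99.6)
```

```text
w1 bucket x [-120.4335  -53.0904] y [-31.111   33.4353]
w1 plate x [-49.3084  55.8676] y [-31.6601  34.5127]
cam rel -0.08333383490341639 0.004455253308117087 0.4595793254028238
w2 bucket x [-126.3485  -58.3865] y [-33.5653  31.7145]
w2 plate x [-58.0862  16.4302] y [-33.3821  31.7615]
cam rel -0.08081948925065013 -0.0008539600049328726 0.5590654502708358
```

```bash
python3 -c "
from h import *
go(.4985,.3382,.215,101.1)"
```

```text
shift [ 0.0004 -0.0203  0.2004] turn [ 0.0003 -0.0043 -0.0119] | at [0.4967 0.3584 0.4154] yaw 100.03 F [ 1.  -0.7 -4.4] w 0.0148 69.7 t 5.175
```

```bash
python3 -m crank '[{"dx":0,"dy":-0.005,"dz":0.05,"rx":0,"ry":0,"rz":-0.012},{"dx":0,"dy":-0.01,"dz":0.1,"rx":0,"ry":0,"rz":-0.012},{"dx":0,"dy":-0.018,"dz":0.15,"rx":0,"ry":0,"rz":-0.012},{"dx":0,"dy":-0.018,"dz":0.19,"rx":0,"ry":0,"rz":-0.012},{"dx":0,"dy":-0.018,"dz":0.2,"rx":0,"ry":0,"rz":-0.012}]' >/dev/null
python3 -m crank '[{"dx":0,"dy":0,"dz":0,"rx":0,"ry":0,"rz":0},{"dx":0,"dy":0,"dz":0,"rx":0,"ry":0,"rz":0},{"dx":0,"dy":0,"dz":0,"rx":0,"ry":0,"rz":0}]'
python3 -c "
from h import *
go(.4985,.3382,.215,101.1)
c=arm.camera_info('wrist');im=arm.snapshot('wrist');s=arm.snapshot('side');cv2.imwrite('pics/side3.png',s)
np.save('w3.npy',c,allow_pickle=True);cv2.imwrite('pics/w3.png',im)
go(.4985,.3382,.215,101.1)
o=np.zeros((420,800,3),np.uint8);o[:,:440]=im[:,60:500];o[:,440:]=cv2.resize(s[190:330,250:370],(360,420),interpolation=cv2.INTER_CUBIC);cv2.imwrite('pics/v3.png',o)"
```

```text
time_s: 6.18
eef_pos: [0.5011, 0.3365, 0.2224]
eef_rot: [-0.095, 0.995, 0.001, 0.002]
wrist_force: [-0.3, -0.4, -3.8]
width: 0.0152
gripper_force: 69.7
shift [0.0023 0.0022 0.0074] turn [ 0.0007  0.0023 -0.0023] | at [0.5011 0.3365 0.2224] yaw 100.9 F [-0.3 -0.4 -3.8] w 0.0152 69.7 t 6.175
shift [0.0017 0.0024 0.0066] turn [ 0.0005  0.0015 -0.0023] | at [0.5006 0.3362 0.2216] yaw 100.9 F [-0.2  0.8 -5.2] w 0.0149 69.7 t 6.275
```

View pics/v3.png

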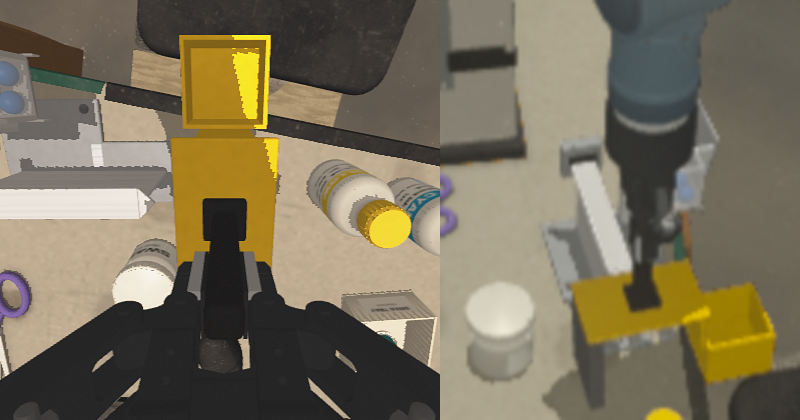

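The wrist view shows the flange top as a white band at rows 188–218, with its tip near (217,205) in full-frame pixels. The hanger is held level, just beyond the tip and clear of the bottle at (440,220).

```bash
cat > rail.py <<'E'
from h import *
import sys
np.set_printoptions(precision=4,suppress=True)
f=sys.argv[1];grip=np.array(eval(sys.argv[2]));x0,x1=int(sys.argv[3]),int(sys.argv[4])
c=np.load(f+'.npy',allow_pickle=True).item();g=cv2.imread(f'pics/{f}.png').min(2).astype(float);P=[]
for x in range(x0,x1,4):
    col=g[178:232,x];i=np.nonzero(col>195)[0]
    P.append([plane(c,(x,178+i[0]-.3),.121)[:2],plane(c,(x,178+i[-1]+.3),.121)[:2]])
    if (x-x0)%24==0: print(x,178+i[0],178+i[-1])
P=np.array(P);print('width',np.linalg.norm(P[:,0]-P[:,1],axis=1).mean())
L=cv2.fitLine(np.float32(P.mean(1)),cv2.DIST_HUBER,0,.001,.001).ravel();d=L[:2]*np.sign(L[1])
print('yaw',np.degrees(np.arctan2(d[1],d[0])),'line at y=.27',L[2:]+d*((.27-L[3])/d[1]),'grip off x',(grip-L[2:])@np.array([d[1],-d[0]]))
for x in range(190,228,3):print(x,np.nonzero(g[178:232,x]>195)[0][[0,-1]]+178 if (g[178:232,x]>195).any() else None,end=' ')
E
python3 rail.py w3 '(.5008,.3363)' 70 195
```

```text
70 189 218
94 189 218
118 189 218
142 189 218
166 189 218
190 189 218
width 0.024801647136070894
yaw 100.89966 line at y=.27 [0.5117 0.27  ] grip off x 0.0018458090776277518
190 [189 218] 193 [189 218] 196 [189 218] 199 [190 210] 202 [193 215] 205 [196 212] 208 [198 200] 211 None 214 None 217 None 220 None 223 None 226 None
```

Run:
```python
from h import *
np.set_printoptions(precision=4,suppress=True)
c=np.load('w3.npy',allow_pickle=True).item();h=cv2.cvtColor(cv2.imread('pics/w3.png'),cv2.COLOR_BGR2HSV)
y=cv2.inRange(h,(20,120,60),(35,255,255));y[:,:225]=0;y[:,345:]=0
a=np.radians(10.9);ex=np.array([np.cos(a),np.sin(a)]);ey=np.array([-ex[1],ex[0]]);o=np.array([.5117,.27])
for zu in(.045,.05):
  for n,z,sl in(('bucket',.055,(0,131)),('plate',.114,(136,250))):
    r,x=np.nonzero(y[sl[0]:sl[1]]);Q=np.array([plane(c,(u,v+sl[0]),zu+z)[:2] for u,v in zip(x,r)])-o
    print(zu,n,'x',np.percentile(Q@ex,[.3,99.7])*1e3,'y',np.percentile(Q@ey,[1,99])*1e3)
# collar (26mm?) 
g=cv2.imread('pics/w3.png').max(2)
print('collar cols',[np.nonzero(g[r,225:345]<60)[0][[0,-1]]+225 for r in(202,206,210)],'rows',np.nonzero(g[180:260,284]<60)[0][:1]+180,np.nonzero(g[180:260,266]<60)[0][[0,-1]]+180)
X=[plane(c,p,.048+.114)[:2]-o for p in[(263,198),(306,198),(263,240),(306,240)]];print([(q@ex,q@ey) for q in X])
for p in[(199,203),(211,203)]:
    q=plane(c,p,.121)[:2];print(q,(q-o)@ey)
print('grip tcp',(np.array([.5008,.3363])-o)@ex,(np.array([.5008,.3363])-o)@ey)
```

```text
0.045 bucket x [-123.3429  -55.199 ] y [ 34.0393 100.0013]
0.045 plate x [-57.0088  20.8547] y [33.5415 99.7753]
0.05 bucket x [-122.5084  -55.6627] y [34.6502 99.3556]
0.05 plate x [-57.5624  18.3877] y [34.3417 98.9479]
collar cols [array([263, 306]), array([263, 306]), array([263, 306])] rows [199] [199 259]
[(np.float64(-0.017456709841519362), np.float64(0.05269738595824304)), (np.float64(-0.01745709196456428), np.float64(0.08081061560626313)), (np.float64(0.012577768929229792), np.float64(0.05209228139543272)), (np.float64(0.012581799438573701), np.float64(0.0814739098109793))]
[0.5112 0.2691] -0.0007712823448288626
[0.5094 0.2784] 0.008722678325713785
grip tcp 0.0018336779018385332 0.06716500298036401
```

```bash
python3 -m crank '[{"dx":-0.001,"dy":0,"dz":0.015,"rx":0,"ry":0,"rz":-0.001},{"dx":-0.001,"dy":0,"dz":0.025,"rx":0,"ry":0,"rz":-0.001},{"dx":-0.001,"dy":0,"dz":0.025,"rx":0,"ry":0,"rz":-0.001},{"dx":-0.001,"dy":0,"dz":0.025,"rx":0,"ry":0,"rz":-0.001},{"dx":-0.001,"dy":0,"dz":0.025,"rx":0,"ry":0,"rz":-0.001}]'
python3 -c "
from h import *
go(.5015,.3363,.1965,100.9)"
```

```text
time_s: 6.9
eef_pos: [0.5012, 0.3361, 0.1958]
eef_rot: [-0.096, 0.995, 0.0, 0.0]
wrist_force: [0.6, 0.5, -4.9]
width: 0.0151
gripper_force: 69.6
shift [-0.0004  0.0001 -0.0007] turn [0.0002 0.0006 0.0009] | at [0.5012 0.3361 0.1958] yaw 100.98 F [ 0.6  0.5 -4.9] w 0.0151 69.6 t 6.9
```

```bash
python3 -m crank '[{"dx":0,"dy":-0.012,"dz":-0.001,"rx":0,"ry":0,"rz":0},{"dx":0,"dy":-0.024,"dz":-0.001,"rx":0,"ry":0,"rz":0},{"dx":0,"dy":-0.034,"dz":-0.001,"rx":0,"ry":0,"rz":0},{"dx":0,"dy":-0.042,"dz":-0.001,"rx":0,"ry":0,"rz":0},{"dx":0,"dy":-0.05,"dz":-0.001,"rx":0,"ry":0,"rz":0}]'
python3 -c "
from h import *
go(.5015+.05*.19,.3363-.05*.982,.1965,100.9)
s=arm.snapshot('side');im=arm.snapshot('wrist')
o=np.zeros((420,800,3),np.uint8);o[:,:440]=im[:,60:500];o[:,440:]=cv2.resize(s[190:330,250:370],(360,420),interpolation=cv2.INTER_CUBIC);cv2.imwrite('pics/v4.png',o)"
```

```text
time_s: 7.52
eef_pos: [0.5105, 0.2862, 0.1964]
eef_rot: [-0.095, 0.995, 0.0, 0.0]
wrist_force: [-0.1, 0.4, -3.6]
width: 0.0149
gripper_force: 69.8
shift [-0.0007  0.0009 -0.0001] turn [0.0001 0.     0.0006] | at [0.5105 0.2862 0.1964] yaw 100.96 F [-0.1  0.4 -3.6] w 0.0149 69.8 t 7.525
```

View pics/v4.png

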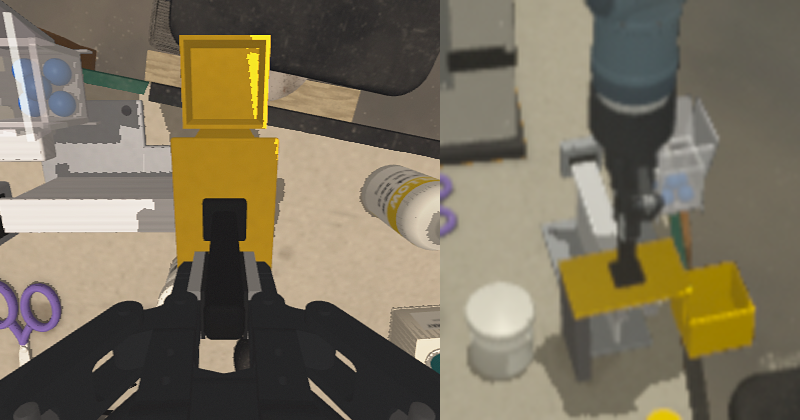

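The runner's front end is on the rail with no contact force, and the flange is heading centrally under the plate at crop rows 199–232. I'll keep sliding.

```bash
python3 -m crank '[{"dx":0,"dy":-0.018,"dz":0,"rx":0,"ry":0,"rz":0},{"dx":0,"dy":-0.036,"dz":0,"rx":0,"ry":0,"rz":0},{"dx":0,"dy":-0.054,"dz":0,"rx":0,"ry":0,"rz":0},{"dx":0,"dy":-0.072,"dz":0,"rx":0,"ry":0,"rz":0},{"dx":0,"dy":-0.09,"dz":0,"rx":0,"ry":0,"rz":0}]'
python3 -c "
from h import *
go(.5015+.178*.19,.3363-.178*.982,.194,100.9)"
```

```text
time_s: 8.25
eef_pos: [0.5278, 0.1971, 0.1964]
eef_rot: [-0.095, 0.995, 0.0, 0.0]
wrist_force: [-0.3, -0.4, -4.8]
width: 0.0153
gripper_force: 69.7
shift [-0.0006 -0.0364  0.0024] turn [0.     0.0001 0.0006] | at [0.5278 0.1971 0.1964] yaw 100.95 F [-0.3 -0.4 -4.8] w 0.0153 69.7 t 8.25
```

```bash
python3 -m crank '[{"dx":0,"dy":-0.014,"dz":0,"rx":0,"ry":0,"rz":0},{"dx":0,"dy":-0.028,"dz":0.001,"rx":0,"ry":0,"rz":0},{"dx":0,"dy":-0.032,"dz":0.002,"rx":0,"ry":0,"rz":0},{"dx":0,"dy":-0.034,"dz":0.002,"rx":0,"ry":0,"rz":0},{"dx":0,"dy":-0.034,"dz":0.002,"rx":0,"ry":0,"rz":0}]'
python3 -m crank '[{"dx":0,"dy":-0.002,"dz":0,"rx":0,"ry":0,"rz":0},{"dx":0,"dy":-0.004,"dz":0,"rx":0,"ry":0,"rz":0},{"dx":0,"dy":-0.004,"dz":0,"rx":0,"ry":0,"rz":0}]'
python3 -c "
from h import *
go(.5015+.178*.19,.3363-.178*.982,.194,100.9)"
```

```text
time_s: 8.88
eef_pos: [0.534, 0.1655, 0.1943]
eef_rot: [-0.096, 0.995, 0.0, -0.0]
wrist_force: [-0.2, 0.3, -5.1]
width: 0.0153
gripper_force: 69.7
time_s: 9.25
eef_pos: [0.5348, 0.1612, 0.1943]
eef_rot: [-0.096, 0.995, 0.0, 0.0]
wrist_force: [-0.2, 0.2, -4.6]
width: 0.0148
gripper_force: 69.8
shift [-0.0006  0.0002  0.0003] turn [0.0001 0.     0.0009] | at [0.5348 0.1612 0.1943] yaw 100.98 F [-0.2  0.2 -4.6] w 0.0148 69.8 t 9.25
```

No contact yet; I'll creep on until the stop reacts.

```bash
python3 -m crank '[{"dx":0,"dy":-0.002,"dz":0,"rx":0,"ry":0,"rz":0},{"dx":0,"dy":-0.004,"dz":0,"rx":0,"ry":0,"rz":0},{"dx":0,"dy":-0.004,"dz":0,"rx":0,"ry":0,"rz":0}]'
python3 -m crank '[{"dx":0,"dy":-0.001,"dz":0.001,"rx":0,"ry":0,"rz":0},{"dx":0,"dy":-0.002,"dz":0.001,"rx":0,"ry":0,"rz":0},{"dx":0,"dy":-0.002,"dz":0.001,"rx":0,"ry":0,"rz":0}]'
```

```text
time_s: 9.62
eef_pos: [0.5353, 0.1584, 0.1945]
eef_rot: [-0.096, 0.995, 0.002, -0.0]
wrist_force: [-1.1, 5.7, -2.3]
width: 0.0151
gripper_force: 69.9
time_s: 10.0
eef_pos: [0.5355, 0.158, 0.1944]
eef_rot: [-0.096, 0.995, 0.003, 0.0]
wrist_force: [-3.6, 8.3, 0.6]
width: 0.015
gripper_force: 70.4
```

```bash
python3 -m crank '[{"dx":0,"dy":0,"dz":0.001,"rx":0,"ry":0,"rz":0},{"dx":0,"dy":0,"dz":0.002,"rx":0,"ry":0,"rz":0},{"dx":0,"dy":0,"dz":0.002,"rx":0,"ry":0,"rz":0}]'
python3 -c "
from h import *
go(.5015+.178*.19,.3363-.178*.982,.194,100.9)"
```

```text
time_s: 10.38
eef_pos: [0.5356, 0.1583, 0.1942]
eef_rot: [-0.097, 0.995, 0.003, 0.001]
wrist_force: [-6.4, 8.6, 10.5]
width: 0.015
gripper_force: 71.8
shift [-0.0003  0.0032  0.0002] turn [0.004  0.0019 0.002 ] | at [0.5356 0.1583 0.1942] yaw 101.08 F [-6.4  8.6 10.5] w 0.015 71.8 t 10.375
```

```bash
python3 -m crank '[{"dx":0,"dy":0,"dz":-0.002,"rx":0,"ry":0,"rz":0},{"dx":0,"dy":0,"dz":-0.002,"rx":0,"ry":0,"rz":0}]'
python3 -m crank '[{"dx":0,"dy":0,"dz":-0.002,"rx":0,"ry":0,"rz":0},{"dx":0,"dy":0,"dz":-0.002,"rx":0,"ry":0,"rz":0},{"dx":0,"dy":0,"dz":-0.002,"rx":0,"ry":0,"rz":0},{"dx":0,"dy":0,"dz":-0.002,"rx":0,"ry":0,"rz":0}]' 0.4
python3 -c "
from h import *
go(.4685,.0665,.30,10.9)"
```

```text
time_s: 10.62
eef_pos: [0.5354, 0.158, 0.1943]
eef_rot: [-0.096, 0.995, 0.003, 0.0]
wrist_force: [-2.4, 8.3, 1.0]
width: 0.015
gripper_force: 70.6
time_s: 11.12
eef_pos: [0.5362, 0.155, 0.1955]
eef_rot: [-0.095, 0.995, -0.0, 0.0]
wrist_force: [-0.7, -0.2, -0.0]
width: 0.0508
gripper_force: 0.0
shift [ 0.0832 -0.0741 -0.1045] turn [-0.0000e+00  4.0000e-04  1.0006e+00] | at [0.5362 0.155  0.1955] yaw 100.96 F [-0.7 -0.2 -0. ] w 0.0508 0.0 t 11.125
```

```bash
python3 -m crank '[{"dx":0,"dy":0,"dz":-0.03,"rx":0,"ry":0,"rz":0},{"dx":0,"dy":0,"dz":-0.08,"rx":0,"ry":0,"rz":0},{"dx":0.03,"dy":-0.03,"dz":-0.1,"rx":0,"ry":0,"rz":0},{"dx":0.06,"dy":-0.06,"dz":-0.1,"rx":0,"ry":0,"rz":0},{"dx":0.088,"dy":-0.079,"dz":-0.1,"rx":0,"ry":0,"rz":0}]' 0.55
python3 -m crank '[{"dx":0,"dy":0,"dz":0,"rx":0,"ry":0,"rz":0},{"dx":0,"dy":0,"dz":0,"rx":0,"ry":0,"rz":0}]'
python3 -c "
from h import *
go(.463,.063,.17,100.9)
c=arm.camera_info('wrist');im=arm.snapshot('wrist');s=arm.snapshot('side');sc=arm.snapshot('scene')
np.save('w5.npy',c,allow_pickle=True);cv2.imwrite('pics/w5.png',im)
print(proj(c,np.array([.463,.063,.2])))
o=np.zeros((420,800,3),np.uint8);o[:,:440]=im[:,60:500];o[:210,440:]=cv2.resize(s[190:295,220:400],(360,210),interpolation=cv2.INTER_CUBIC);o[210:,440:]=cv2.resize(sc[150:255,190:370],(360,210),interpolation=cv2.INTER_CUBIC);cv2.imwrite('pics/v5.png',o)"
```

```text
time_s: 11.75
eef_pos: [0.4642, 0.0596, 0.2958]
eef_rot: [-0.095, 0.995, -0.0, 0.001]
wrist_force: [0.2, -0.1, -0.1]
width: 0.0384
gripper_force: 0.0
time_s: 12.0
eef_pos: [0.465, 0.0611, 0.2954]
eef_rot: [-0.096, 0.995, 0.0, 0.0]
wrist_force: [-0.3, -0.5, -0.7]
width: 0.038
gripper_force: 0.0
shift [0.0017 0.0022 0.1254] turn [0.0001 0.0005 0.0007] | at [0.465  0.0611 0.2954] yaw 100.96 F [-0.3 -0.5 -0.7] w 0.038 0.0 t 12.0
[288.01559194 207.1143822 ]
```

View pics/v5.png

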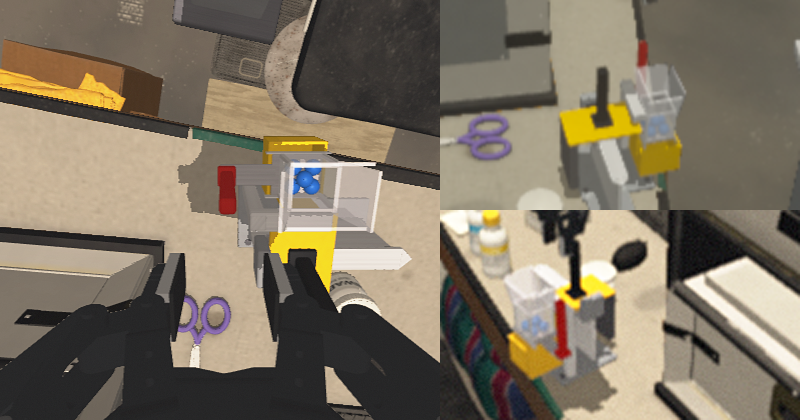

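The hanger hangs home with its bucket under the hopper, and all five beads are in the hopper. In the wrist view the red handle's top is at about (287,203), close to the predicted (288,207).

Run:
```python
from h import *
np.set_printoptions(precision=4,suppress=True)
c=np.load('w5.npy',allow_pickle=True).item();im=cv2.imread('pics/w5.png')
h=cv2.cvtColor(im,cv2.COLOR_BGR2HSV);m=cv2.inRange(h,(0,150,60),(5,255,255))|cv2.inRange(h,(175,150,60),(180,255,255));m[:,:260]=0;m[:,320:]=0;m[:150]=0;m[230:]=0
for r in range(160,220,4):
    q=np.nonzero(m[r])[0]
    if len(q):print(r,q[0],q[-1],im[r,287].tolist())
ys=np.nonzero(m.any(1))[0];print(ys[[0,-1]])
rb=ys[-1]+.5
q=np.nonzero(m[int(rb)-8])[0];u=q.mean()
E1=plane(c,(u,rb),.2);a=np.radians(10.9);ex=np.array([np.cos(a),np.sin(a)]);print('handle',E1[:2]-.007*ex)
```

```text
168 278 294 [32, 35, 148]
172 278 295 [25, 25, 120]
176 278 295 [25, 29, 121]
180 278 294 [25, 28, 120]
184 278 294 [26, 27, 121]
188 280 294 [28, 29, 121]
192 280 294 [27, 29, 123]
196 280 295 [25, 28, 122]
200 279 295 [31, 34, 147]
204 279 295 [30, 33, 148]
208 279 295 [30, 35, 148]
212 280 294 [25, 31, 141]
[166 213]
handle [0.4614 0.0619]
```

```bash
python3 -m crank '[{"dx":0.003,"dy":0.002,"dz":0.03,"rx":0,"ry":0,"rz":0},{"dx":0.003,"dy":0.002,"dz":0.075,"rx":0,"ry":0,"rz":0},{"dx":0.003,"dy":0.002,"dz":0.115,"rx":0,"ry":0,"rz":0},{"dx":0.003,"dy":0.002,"dz":0.13,"rx":0,"ry":0,"rz":0},{"dx":0.003,"dy":0.002,"dz":0.13,"rx":0,"ry":0,"rz":0}]'
python3 -m crank '[{"dx":0,"dy":0,"dz":0,"rx":0,"ry":0,"rz":0},{"dx":0,"dy":0,"dz":0,"rx":0,"ry":0,"rz":0},{"dx":0,"dy":0,"dz":0,"rx":0,"ry":0,"rz":0},{"dx":0,"dy":0,"dz":0,"rx":0,"ry":0,"rz":0}]' 1 30
```

```text
time_s: 12.78
eef_pos: [0.4603, 0.0629, 0.1639]
eef_rot: [-0.096, 0.995, 0.0, -0.002]
wrist_force: [1.2, 0.7, 0.0]
width: 0.0382
gripper_force: 0.0
time_s: 13.28
eef_pos: [0.4623, 0.0627, 0.1664]
eef_rot: [-0.096, 0.995, 0.0, 0.001]
wrist_force: [0.9, 1.1, 4.4]
width: 0.0133
gripper_force: 33.9
```

```bash
python3 -m crank '[{"dx":0,"dy":-0.012,"dz":0,"rx":0,"ry":0,"rz":0},{"dx":0,"dy":-0.024,"dz":0,"rx":0,"ry":0,"rz":0},{"dx":0,"dy":-0.036,"dz":0,"rx":0,"ry":0,"rz":0},{"dx":0,"dy":-0.048,"dz":0,"rx":0,"ry":0,"rz":0},{"dx":0,"dy":-0.05,"dz":0,"rx":0,"ry":0,"rz":0}]'
python3 -m crank '[{"dx":0,"dy":0,"dz":0,"rx":0,"ry":0,"rz":0},{"dx":0,"dy":0,"dz":0,"rx":0,"ry":0,"rz":0},{"dx":0,"dy":0,"dz":0,"rx":0,"ry":0,"rz":0},{"dx":0,"dy":0,"dz":0,"rx":0,"ry":0,"rz":0}]'
python3 -c "
from h import *
im=arm.snapshot('wrist');s=arm.snapshot('side');sc=arm.snapshot('scene')
o=np.zeros((420,800,3),np.uint8);o[:,:440]=im[:,120:];o[:210,440:]=cv2.resize(s[190:295,220:400],(360,210),interpolation=cv2.INTER_CUBIC);o[210:,440:]=cv2.resize(sc[150:255,190:370],(360,210),interpolation=cv2.INTER_CUBIC);cv2.imwrite('pics/v6.png',o)"
```

```text
time_s: 13.9
eef_pos: [0.4719, 0.014, 0.1662]
eef_rot: [-0.096, 0.995, 0.002, 0.001]
wrist_force: [0.9, 10.3, 5.8]
width: 0.0138
gripper_force: 34.1
time_s: 14.4
eef_pos: [0.4719, 0.014, 0.1663]
eef_rot: [-0.096, 0.995, 0.001, 0.001]
wrist_force: [0.9, 5.2, 5.5]
width: 0.0135
gripper_force: 34.1
```

View pics/v6.png

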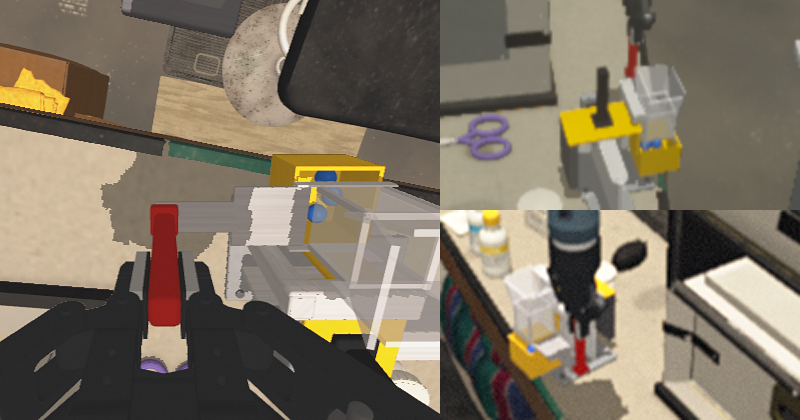

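The gate is open about 50 mm. The hopper looks empty, with blue beads visible in the bucket at crop (318,195). Next I'll push the gate shut.

```bash
python3 -m crank '[{"dx":0,"dy":0.012,"dz":0,"rx":0,"ry":0,"rz":0},{"dx":0,"dy":0.024,"dz":0,"rx":0,"ry":0,"rz":0},{"dx":0,"dy":0.036,"dz":0,"rx":0,"ry":0,"rz":0},{"dx":0,"dy":0.046,"dz":0,"rx":0,"ry":0,"rz":0},{"dx":0,"dy":0.05,"dz":0,"rx":0,"ry":0,"rz":0}]'
python3 -m crank '[{"dx":0,"dy":0.001,"dz":0,"rx":0,"ry":0,"rz":0},{"dx":0,"dy":0.002,"dz":0,"rx":0,"ry":0,"rz":0},{"dx":0,"dy":0.002,"dz":0,"rx":0,"ry":0,"rz":0}]'
```

```text
time_s: 15.18
eef_pos: [0.4626, 0.0615, 0.1664]
eef_rot: [-0.095, 0.995, -0.001, 0.001]
wrist_force: [1.1, -2.4, 5.7]
width: 0.0135
gripper_force: 34.1
time_s: 15.55
eef_pos: [0.4622, 0.0632, 0.1664]
eef_rot: [-0.095, 0.995, -0.001, 0.001]
wrist_force: [0.6, -0.3, 5.3]
width: 0.0137
gripper_force: 34.1
```

```bash
python3 -m crank '[{"dx":0,"dy":0.001,"dz":0,"rx":0,"ry":0,"rz":0},{"dx":0,"dy":0.002,"dz":0,"rx":0,"ry":0,"rz":0},{"dx":0,"dy":0.002,"dz":0,"rx":0,"ry":0,"rz":0}]'
python3 -m crank '[{"dx":0,"dy":0.001,"dz":0,"rx":0,"ry":0,"rz":0},{"dx":0,"dy":0.002,"dz":0,"rx":0,"ry":0,"rz":0},{"dx":0,"dy":0.002,"dz":0,"rx":0,"ry":0,"rz":0}]'
```

```text
time_s: 15.92
eef_pos: [0.4622, 0.0633, 0.1664]
eef_rot: [-0.095, 0.995, -0.003, 0.001]
wrist_force: [0.6, -8.0, 5.5]
width: 0.0134
gripper_force: 34.2
time_s: 16.3
eef_pos: [0.4622, 0.0634, 0.1666]
eef_rot: [-0.094, 0.996, -0.005, 0.002]
wrist_force: [2.7, -13.0, 4.5]
width: 0.0132
gripper_force: 34.7
```

```bash
python3 -m crank '[{"dx":0,"dy":-0.003,"dz":0,"rx":0,"ry":0,"rz":0},{"dx":0,"dy":-0.003,"dz":0,"rx":0,"ry":0,"rz":0}]'
python3 -m crank '[{"dx":0,"dy":0,"dz":0,"rx":0,"ry":0,"rz":0},{"dx":0,"dy":0,"dz":0,"rx":0,"ry":0,"rz":0},{"dx":0,"dy":0,"dz":0,"rx":0,"ry":0,"rz":0}]' 0.65
python3 -m crank '[{"dx":0,"dy":0,"dz":-0.03,"rx":0,"ry":0,"rz":0},{"dx":0,"dy":0,"dz":-0.07,"rx":0,"ry":0,"rz":0},{"dx":0,"dy":0,"dz":-0.12,"rx":0,"ry":0,"rz":0},{"dx":0,"dy":-0.03,"dz":-0.14,"rx":0,"ry":0,"rz":0},{"dx":0,"dy":-0.07,"dz":-0.14,"rx":0,"ry":0,"rz":0}]'
python3 -m crank '[{"dx":0,"dy":0,"dz":0,"rx":0,"ry":0,"rz":0},{"dx":0,"dy":0,"dz":0,"rx":0,"ry":0,"rz":0}]' >/dev/null
python3 -c "
from h import *
im=arm.snapshot('wrist');s=arm.snapshot('side');sc=arm.snapshot('scene')
o=np.zeros((420,800,3),np.uint8);o[:,:440]=im[:,120:];o[:210,440:]=cv2.resize(s[190:295,220:400],(360,210),interpolation=cv2.INTER_CUBIC);o[210:,440:]=cv2.resize(sc[150:255,190:370],(360,210),interpolation=cv2.INTER_CUBIC);cv2.imwrite('pics/v7.png',o)"
```

```text
time_s: 16.55
eef_pos: [0.4622, 0.0633, 0.1664]
eef_rot: [-0.095, 0.995, -0.002, 0.001]
wrist_force: [0.6, -4.0, 5.9]
width: 0.0135
gripper_force: 34.1
time_s: 16.92
eef_pos: [0.4601, 0.0653, 0.1649]
eef_rot: [-0.096, 0.995, 0.0, -0.001]
wrist_force: [1.5, 0.1, -0.5]
width: 0.0299
gripper_force: 0.0
time_s: 17.55
eef_pos: [0.4752, -0.0036, 0.3075]
eef_rot: [-0.097, 0.995, -0.0, 0.002]
wrist_force: [0.8, 0.3, -0.6]
width: 0.0298
gripper_force: 0.0
```

View pics/v7.png

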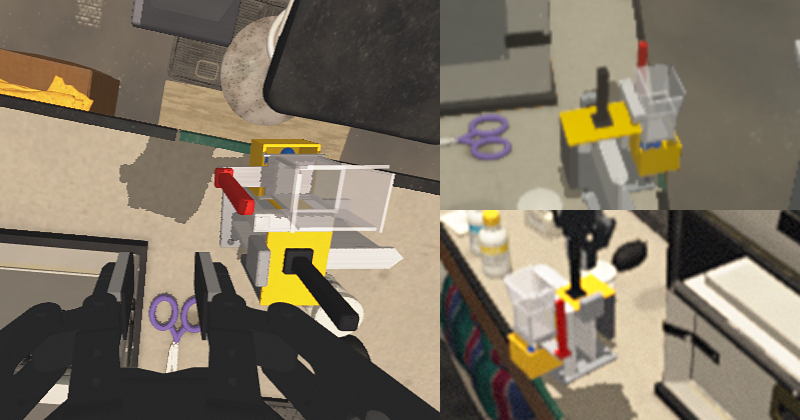

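The hopper is empty, the gate is shut, the hanger sits against the stop with the beads in its bucket, and the gripper is clear. Handing in.

```bash
python3 -c "
from workcell import arm
print(arm.close_job())"
```

```text
the job is handed in; nothing more can be done
None
```

I handed the job in at about 18 s: the hanger is home against the stop, the hopper is empty with beads seen in the bucket (not all five were in view to count), and the gate is shut and released.

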